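# Clamp the display card and hold a spring clip open around its edge

### The job

On the bookshop counter, first press the yellow lever of the card stand fully down so that the display card is clamped. Then take the red spring clip by its two handles off its parking block, squeeze it wide open, and bring it down over the middle of the card's top edge so that one jaw hangs on either side of the card without touching it, ready for a second slip to be put in. Finish like that, still holding the clip squeezed open in the air around the card; do not knock the card, and leave the blue clip, the book, the pen pot and the stamp where they are.

Things in the scene. Friction and masses are not known exactly. Their poses are not given: they have to be found in the camera images.
- card_edge (a point): middle of the top edge of the upright white card (70 mm wide along this point's y, 3 mm thick along its x, its top 100 mm above the table) in a pale wooden stand (100 x 180 mm, 30 mm tall). Card and stand are one fixed piece. Axes: x across the card's thickness, y along its edge towards the lever, z up.
- card_stand: the fixed pale wooden stand, 100 x 180 x 30 mm; origin at the centre of its underside, axes as card_edge. The card's centre plane lies at x = 0, the card's middle at y = -45 mm; brass cheeks up to 40 mm high hold the card's foot.
- card: the white card; origin at the middle of its lower visible edge, 30 mm above the table, axes as card_edge.
- lever_pivot (a point): hinge of the clamp lever on the stand, 42 mm above the table, 50 mm beyond the card's middle along the stand's +y; axes as card_edge. The lever is 80 mm long from here, 8 mm thick (this point in mid-thickness); its last 36 mm is a yellow pad 24 mm wide. Lying down it points along +y, level, its upper face 46 mm above the table.
- clamp_lever (a joint): angle of the yellow lever: 0 = down, level (clamped, on its stop); it starts raised by 0.45 to 0.8 (rad, tip up) and stays where it is left; about 2 N on the pad pushes it down.
- red_clip: the red clip; origin and axes as red_center. 75 mm tall, handles up, jaws down. At rest the handles end in round bars, 4 mm in radius, 28 mm long along y, centred 35 mm above the origin and 21 mm to either side along x (50 mm over the outsides). The jaws are 24 mm wide along y and reach 35 mm below the origin. About 55 g.
- red_center (a point): centre of the red spring clip, on its hinge line, 65 mm above the table at the start. Axes: x the way handles are squeezed and jaws open, y along the hinge, z up; they belong to the first leg, which tilts as the clip opens. Parked upright, pinching the fin of a dark block; once open it lifts straight up.
- red_tip_a (a point): lower end of the red clip's first jaw, inner face, mid-width.
- red_tip_b (a point): lower end of the red clip's second jaw, inner face, mid-width.
- red_jaw (a joint): angle by which the red clip is opened: 0 = jaws 4 mm apart (as parked), 0.75 = hard stop, fully open, jaw tips about 29 mm apart, handles about 21 mm over the outsides, bars then 40 mm above the hinge. Squeezing the handles takes about 5 N at 0 and 11 N when fully open; the spring closes it (to -0.1 when empty).
- red_park_fin (a point): middle of the top edge of the upright metal fin (4 mm thick, 36 mm wide, top 60 mm above the table) on the red clip's fixed dark parking block, 70 x 60 x 16 mm; x across the fin, y along it.
- blue_center (a point): centre of the blue clip, alike but blue, on a parking block of its own; to be left alone. Axes as for the red clip.
- blue_clip: the blue clip; same origin as point blue_center.
- book: green book lying flat, 110 x 170 x 28 mm; origin at the centre of its underside. To be left alone.
- pen_pot: blue ceramic pot, 72 mm across, 95 mm tall; origin at the centre of its underside. To be left alone.
- stamp: wooden hand stamp, foot 30 x 55 mm, 70 mm tall; origin at the centre of its underside. To be left alone.
Mind the look-alikes: they are no part of the job. What is shaped like the part that bears red_park_fin but green is not meant. Of the things shaped like the red_clip, the red one is meant.

How it is judged:
On the way, in this order (a step that is already met when the one before it is completed fails the run):
1. the yellow lever is pressed fully down (within 0.08 rad of its stop) (value of joint clamp_lever below 0.08 rad), for 0.2 s.
2. the red clip, squeezed open by more than 0.42 rad, is lifted off its parking fin (hinge 50 mm or more from the fin's top edge) (value of joint red_jaw above 0.42 rad and distance between red_center and red_park_fin above 0.05 m and contact force between the fingers and red_clip above 2 N), for 0.2 s.
At the end, for the whole second after the job is handed in: Last second: lever within 0.08 rad of down; red clip held (over 2 N), opened over 0.42 rad, still; jaw tips on opposite sides of the card, 4 mm or more off its mid-plane, 6 mm or more below its top edge, within 25 mm of the edge's middle; clip touching neither card nor stand (under 0.3 N) (value of joint clamp_lever below 0.08 rad and value of joint red_jaw above 0.42 rad and ((x of red_tip_a in the frame of card_edge below -0.004 m and x of red_tip_b in the frame of card_edge above 0.004 m) or (x of red_tip_b in the frame of card_edge below -0.004 m and x of red_tip_a in the frame of card_edge above 0.004 m)) and z of each of red_tip_a, red_tip_b in the frame of card_edge below -0.006 m and y of red_tip_a in the frame of card_edge between -0.025 and 0.025 m and y of red_tip_b in the frame of card_edge between -0.025 and 0.025 m and contact force between red_clip and card below 0.3 N and contact force between red_clip and card_stand below 0.3 N and contact force between the fingers and red_clip above 2 N and linear speed of red_clip below 0.03 m/s); the arm keeps its last pose, push and grip.
It fails at once if the card is knocked (over 6 N) (contact force between any of the arm, the fingers, red_clip and card above 6 N).
It fails at once if the blue clip is moved by more than 15 mm (distance of blue_center from where it was at the start of the episode above 0.015 m).
It fails at once if the book is moved by more than 20 mm (distance of book from where it was at the start of the episode above 0.02 m).
It fails at once if the pen pot is moved by more than 20 mm (distance of pen_pot from where it was at the start of the episode above 0.02 m).
It fails at once if the stamp is moved by more than 20 mm (distance of stamp from where it was at the start of the episode above 0.02 m).
It also fails if it takes over 48 s, if anything falls off the work surface, if the arm or the gripper's body presses on something with over 40 N, if the wrist force passes 120 N, or if a joint passes its speed limit or range.

### The arm

A 6-joint arm with a two-finger parallel gripper is mounted at the origin on the work surface. World frame = base frame: x ahead of the robot, y to its left, z up, the work surface at z = 0. Lengths are in m, angles in rad, forces in N, time in s.
With the tool pointing down it reaches from about 0.275 to 0.775 m from the base axis. Payload 14.6 kg.
Tool frame: the origin (TCP) lies at the very end of the fingers, on their centre line; the grasp point (between the pads) lies 19 mm behind it (manip.hold_point_z is the distance from the TCP to the grasp point, in m); z points along the fingers, y is the direction in which the jaws open and shut (so a half turn about z gives the same grasp; the last joint's range is limited). The gripper opens to 85 mm and grips with 20 to 120 N. Pads are 22 mm wide; open, the fingers measure 114 mm over their backs; the gripper's body (76 mm by 85 mm) begins 54 mm behind the grasp point. The pads swing forward as they close: fully open they stand 13 mm farther back than shut.
Start: joints at [1.048, 0.263, -0.048, 1.259, 0, 1.415], TCP at [0.189, 0.49, 0.231] pointing down, gripper open.
Joint ranges: [-2.65, 2.65], [-0.89, 1.7], [-1.18, 1.37], [-2.13, 2.11], [-1.35, 1.29], [-3.14, 3.14]. Speed limits (rad/s): [1.89, 1.89, 2.57, 2.79, 3.14, 3.14].

### API

Orientations are given as a unit quaternion [x, y, z, w].
In Python, from station import manip, camera, camera_params gives the robot as it stands.
- The arm moves only by the shell command python3 -m crank 'ROWS' [FORCE]. ROWS is JSON, a list of rows, each an object with "fingers": the opening, from 0 (shut) to 1 (fully open); "linear": the shift along the tool's x, y, z in cm, a list of three; "turn": the turn about the tool's z in rad. A call has 1 to 20 rows; each row is the pose to reach, as a shift and turn from the pose commanded when the call began, along the tool's axes at that moment; what a row does not reach only later rows make up. A row lasts 1/10 s, in which the tool goes at most 50 mm and 8.59 degrees, less where a joint would pass 70% of its speed; a pose out of reach is approached as far as the arm can. A call with a gripper value outside its range is refused whole. The fingers move at their own pace and stop on an object; FORCE is the grip in N (left out, the last holds). Time passes only in rows, so rows that repeat a pose let the fingers close. It gives the time, the measured TCP pose, the force and the opening at its end, in the units of the state.
- manip.get_state(): the state, without advancing time (a new reading comes with each control period).
- camera(name): name is "scene" or "side" or "wrist"; returns (picture, depth): 420x560x3 uint8, red, green, blue; 420x560 float32, m along the optical axis (not along the pixel's ray), 0 where there is no reading.
- camera_params(name): a dict with "mtx" (3x3 intrinsics, pixels), "camera_from_world" (4x4, takes a point from world to camera coordinates); the wrist camera has in their place "hand_eye" (4x4, takes a point from camera to tool coordinates, whose origin is the TCP and whose axes are the flange's). Camera axes: x right, y down, z forward; pixel columns grow to the right and rows downward; lengths in m; the calibration is good to about 2 mm. A picture is of the moment at which its call begins: read the wrist's pose just before it. camera_params takes no time and is no camera call.
- manip.job_done(): hands the job in, once; it reports no verdict.
The state is a dict: "clock": time; "joint_pos": joint angles; "qd": joint speeds; "effort": joint torques, N m; "tool_pos": TCP position; "ee_rot": TCP orientation; "ft_force": force on the tool from outside, world axes, zero at the start; "ft_torque": the same for the moment, N m; "gripper_width": finger opening in m.
Only numpy, scipy, OpenCV 4.12 (cv2) and the standard library are available. Lean on these libraries where they do the work, as an engineer would, in place of code of your own. Each camera call takes 0.05 s, during which the arm holds its last target.

## Working session

There is one attempt and no reset: what is moved stays moved. The work goes in short steps, Python scripts to look and compute and a shell command to move; the robot and the scene stay as the last step left them, time stands still between calls to the robot, and variables do not carry over. Pictures are saved under pics/ and viewed, and the job is handed in when it is done.

```bash
ls; mkdir -p pics
python3 - <<'E'
from station import manip,camera,camera_params
import cv2,numpy as np
print(manip.get_state()); print(manip.hold_point_z)
for n in ["scene","side","wrist"]:
    p=camera_params(n); print(n,{k:np.round(v,4).tolist() for k,v in p.items()})
    im,d=camera(n); cv2.imwrite(f"pics/{n}0.png",im[:,:,::-1]); np.save(f"pics/{n}0.npy",d); np.save(f"pics/{n}0im.npy",im)
E
```

```text
pics
{'clock': 0.0, 'joint_pos': array([ 1.04770380e+00,  2.63534952e-01, -4.89149433e-02,  1.25943452e+00,
        5.62112267e-08,  1.41550360e+00]), 'qd': array([ 2.07004238e-03,  6.89494123e-05, -4.85355781e-04,  3.79112243e-04,
       -9.85755338e-04,  9.08686901e-04]), 'effort': array([ 3.69826244e-03, -6.37605143e+01,  3.84572482e+01,  1.37634709e-02,
        5.85717271e-05,  3.84609592e-06]), 'tool_pos': array([0.18863141, 0.48964407, 0.23082695]), 'ee_rot': array([ 1.82865069e-01,  9.83137869e-01, -5.13036897e-04, -1.81043965e-04]), 'ft_force': array([-0.06790489,  0.31005586,  0.08651289]), 'ft_torque': array([ 0.04949938, -0.02163569, -0.01319427]), 'gripper_width': 0.08526001902554566}
0.0187
scene {'mtx': [[433.9516, 0.0, 277.27], [0.0, 433.9516, 207.5619], [0.0, 0.0, 1.0]], 'camera_from_world': [[-0.7947, 0.6068, 0.0164, 0.4539], [0.3664, 0.501, -0.7841, -0.1029], [-0.484, -0.6171, -0.6205, 1.2713], [0.0, 0.0, 0.0, 1.0]]}
side {'mtx': [[529.5929, 0.0, 275.9364], [0.0, 529.5929, 202.35], [0.0, 0.0, 1.0]], 'camera_from_world': [[0.8003, -0.5994, 0.0166, -0.4637], [-0.4513, -0.6203, -0.6416, 0.3223], [0.3949, 0.5059, -0.7669, 0.9061], [0.0, 0.0, 0.0, 1.0]]}
wrist {'mtx': [[326.8015, 0.0, 279.2822], [0.0, 326.8015, 214.8302], [0.0, 0.0, 1.0]], 'hand_eye': [[-0.0005, -0.9517, -0.3071, 0.0797], [1.0, -0.0003, -0.0008, 0.0013], [0.0007, -0.3071, 0.9517, -0.1439], [0.0, 0.0, 0.0, 1.0]]}
```

View pics/scene0.png

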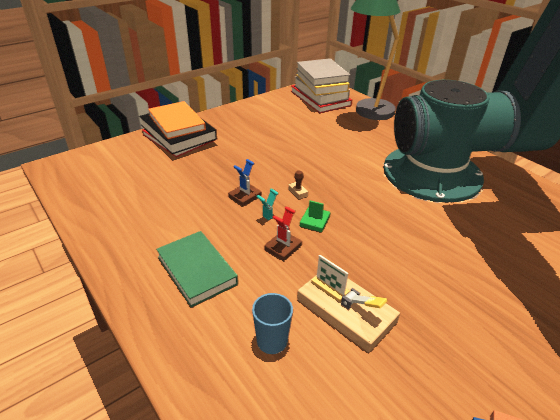

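View pics/side0.png

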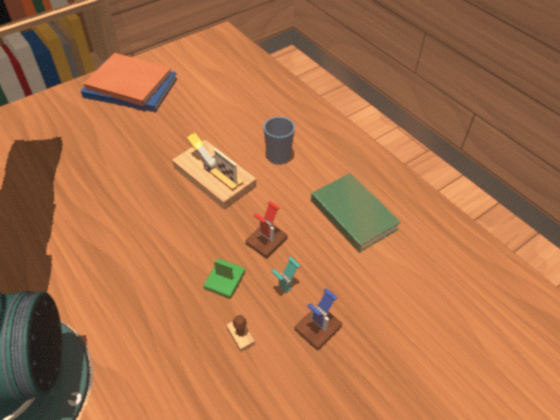

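View pics/wrist0.png

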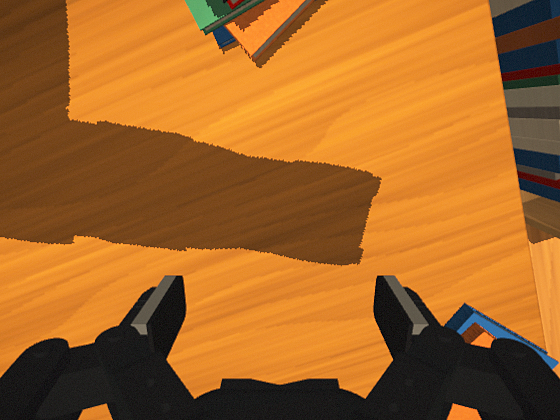

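Scene view: the red clip is at about (285,228) on a dark block at (284,245). The look-alikes are a teal clip at (268,206), the blue clip at (245,178), and an empty green block at (315,218). The stand with the card is at (333,275) and the yellow pad at (375,301). I'm choosing the red clip on the dark block, and will check that in a close crop.

```bash
cat > h.py <<'E'
import numpy as np,cv2
from station import camera_params
def cloud(n,d):
    p=camera_params(n);K=p["mtx"];T=np.linalg.inv(p["camera_from_world"])
    v,u=np.mgrid[0:d.shape[0],0:d.shape[1]]
    c=np.stack([(u-K[0,2])/K[0,0]*d,(v-K[1,2])/K[1,1]*d,d,np.ones_like(d)],-1)
    return (c@T.T)[...,:3]
def hsv(im): return cv2.cvtColor(im,cv2.COLOR_RGB2HSV)
def proj(n,P):
    p=camera_params(n);q=p["camera_from_world"][:3]@np.append(P,1);q=p["mtx"]@q;return q[:2]/q[2]
E
python3 - <<'E'
from h import *
a=np.load("pics/scene0im.npy");b=np.load("pics/side0im.npy")
A=cv2.resize(a[195:355,220:410],None,fx=2.1*1,fy=2.1,interpolation=cv2.INTER_CUBIC)
B=cv2.resize(b[120:355,160:350],(int(190*336/235),336),interpolation=cv2.INTER_CUBIC)
A=A[:336]
cv2.imwrite("pics/crop1.png",np.hstack([A,B])[:,:,::-1])
for n,im in(("scene",a),("side",b)):
    d=np.load(f"pics/{n}0.npy");P=cloud(n,d);H=hsv(im)
    def rep(name,m):
        q=P[m&(d>0)]
        if len(q): print(n,name,len(q),"med",np.median(q,0).round(4),"min",q.min(0).round(3),"max",q.max(0).round(3))
    h,s,v=H[...,0],H[...,1],H[...,2]
    ws=(P[...,2]>0.008)&(P[...,0]>0)&(P[...,0]<.8)&(abs(P[...,1])<.7)
    t=P[(abs(P[...,2])<.01)&(P[...,0]>.2)&(P[...,0]<.7)&(abs(P[...,1])<.4)]; print("table z",np.median(t[:,2]))
    for name,lo,hi in (("yellow",24,32),("red",-1,4),("teal",78,95),("blue",105,125),("green",55,75)):
        m=ws&(h>lo)&(h<hi)&(s>150)&(v>60)
        if name=="yellow": m&=(s>200)
        k,l,st,_=cv2.connectedComponentsWithStats(m.astype(np.uint8))
        for i in range(1,k):
            if st[i,4]>25: print(st[i,:5],end=' ');rep(name,l==i)
E
```

```text
table z -0.0010161983482436243
[273 207  22  35 302] scene red 302 med [ 0.5511 -0.01    0.079 ] min [ 0.524 -0.027  0.028] max [0.574 0.007 0.105]
[267 189  10  17  89] scene teal 89 med [ 0.4965 -0.1224  0.0556] min [ 0.489 -0.135  0.038] max [ 0.505 -0.112  0.074]
[257 195  15  22  96] scene teal 96 med [ 0.5163 -0.1191  0.0256] min [ 0.503 -0.132  0.01 ] max [ 0.536 -0.109  0.073]
[234 160  19  17 119] scene blue 119 med [ 0.4974 -0.2278  0.0879] min [ 0.484 -0.24   0.069] max [ 0.533 -0.212  0.103]
[240 177   6  12  57] scene blue 57 med [ 0.5133 -0.227   0.0459] min [ 0.511 -0.239  0.03 ] max [ 0.516 -0.214  0.063]
[300 202  29  28 505] scene green 505 med [ 0.4294 -0.0327  0.0156] min [ 0.384 -0.075  0.008] max [0.469 0.004 0.061]
table z 0.000576224781677459
[255 202  23  21 156] side red 156 med [ 0.5564 -0.0099  0.0923] min [ 0.521 -0.029  0.071] max [0.568 0.004 0.108]
```

View pics/crop1.png

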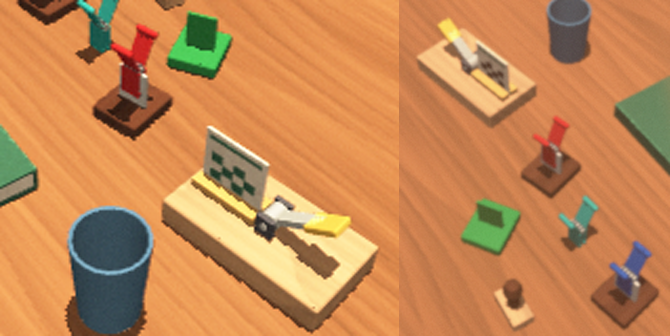

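The crop confirms the choice: the red clip stands upright on a dark block, and the green block is empty. Next I'll measure the stand, card, lever and red clip axes from the depth clouds.

Run:
```python
from h import *
for n in("scene","side"):
    im=np.load(f"pics/{n}0im.npy");d=np.load(f"pics/{n}0.npy");P=cloud(n,d);H=hsv(im)
    Q=P.reshape(-1,3);C=H.reshape(-1,3)
    r=(abs(Q[:,0]-.55)<.35)&(Q[:,1]>0.04)&(Q[:,1]<.45)&(d.reshape(-1)>0)
    top=r&(abs(Q[:,2]-.03)<.004)
    # restrict to largest comp
    k,l,st,ce=cv2.connectedComponentsWithStats(top.reshape(d.shape).astype(np.uint8))
    i=1+np.argmax(st[1:,4]); q=P[l==i]
    rc=cv2.minAreaRect((q[:,:2]*1000).astype(np.float32)); print(n,"stand top",len(q),q[:,2].mean().round(4),rc)
    hi=r&(Q[:,2]>.035)&(Q[:,2]<.13)
    print("high",hi.sum())
    yel=hi&(C[:,0]>22)&(C[:,0]<34)&(C[:,1]>150)
    q=Q[yel];  print("yel",len(q)); 
    top=np.abs(Q[:,2]-.0)<1
    card=r&(Q[:,2]>.05)&(Q[:,2]<.11)&(C[:,1]<90)
    k,l,st,ce=cv2.connectedComponentsWithStats(card.reshape(d.shape).astype(np.uint8))
    for i in range(1,k):
        if st[i,4]>15:
            q=P[l==i]; print("  lowS",st[i],q.min(0).round(3),q.max(0).round(3)); 
    # red block
    r=(abs(Q[:,0]-.545)<.06)&(abs(Q[:,1]+.01)<.06)&(abs(Q[:,2]-.016)<.004)
    q=Q[r]; rc=cv2.minAreaRect((q[:,:2]*1000).astype(np.float32)); print("red block",len(q),rc, q[:,2].mean())
    r=(abs(Q[:,0]-.545)<.06)&(abs(Q[:,1]+.01)<.06)&(Q[:,2]>.09)
    q=Q[r]; rc=cv2.minAreaRect((q[:,:2]*1000).astype(np.float32)); print("red bars",len(q),rc,q.max(0))
    q=Q[yel&(Q[:,2]>.05)]; rc=cv2.minAreaRect((q[:,:2]*1000).astype(np.float32)); print("yellow",len(q),rc,q.min(0),q.max(0))
```

```text
scene stand top 2278 0.029 ((558.5646362304688, 209.23475646972656), (100.3450698852539, 180.3184356689453), 9.365731239318848)
high 3026
yel 98
  lowS [318 255  30  35 517] [0.558 0.13  0.05 ] [0.571 0.199 0.101]
  lowS [342 288  30  16 172] [0.54  0.204 0.05 ] [0.576 0.256 0.074]
  lowS [252 293  41  46 656] [0.684 0.141 0.05 ] [0.756 0.213 0.096]
  lowS [271 304  11  10  33] [0.692 0.152 0.05 ] [0.703 0.168 0.068]
red block 411 ((547.8646850585938, -9.540145874023438), (70.88700103759766, 61.40045166015625), 13.84875774383545) 0.014795480228229742
red bars 104 ((548.0170288085938, -9.256893157958984), (49.903263092041016, 26.610998153686523), 12.453852653503418) [0.5741716  0.00741785 0.10488713]
yellow 98 ((549.0994262695312, 266.3212890625), (24.209716796875, 30.1113224029541), 0.8434643745422363) [0.53698985 0.25111494 0.06860439] [0.56128692 0.28150399 0.08850918]
side stand top 1568 0.0302 ((554.6574096679688, 208.79293823242188), (102.3064193725586, 183.39273071289062), 8.09206771850586)
high 2072
yel 57
  lowS [263 117  31  35 823] [0.68  0.139 0.05 ] [0.754 0.213 0.098]
  lowS [198 146  38  35 409] [0.538 0.129 0.05 ] [0.567 0.253 0.104]
red block 585 ((543.9678955078125, -10.930782318115234), (71.4262466430664, 60.977874755859375), 13.991601943969727) 0.01631147111303289
red bars 144 ((544.36572265625, -9.802614212036133), (51.0179443359375, 28.913917541503906), 13.898180961608887) [0.56899223 0.00949953 0.10767867]
yellow 57 ((547.9091796875, 265.5091857910156), (19.650760650634766, 23.69051742553711), 3.3691256046295166) [0.53786375 0.2531707  0.07205565] [0.55759968 0.27707991 0.08843406]
```

```bash
cat >> h.py <<'E'
from scipy.spatial.transform import Rotation as R
def go(target,yawy_deg,pos=None,q=None):
    """prints linear (cm) and turn for target TCP and tool-y yaw (deg world)"""
    from station import manip
    s=manip.get_state(); pos=s["tool_pos"] if pos is None else pos; q=s["ee_rot"] if q is None else q
    M=R.from_quat(q).as_matrix(); lin=M.T@(np.array(target)-pos)*100
    y=np.degrees(np.arctan2(M[1,1],M[0,1])); dy=(yawy_deg-y+90)%180-90
    print("clock",s["clock"],"tcp",np.round(pos,4),"yaw y",y.round(2),"F",s["ft_force"].round(2),"w",s["gripper_width"].round(4),"lin",lin.round(3),"turn",np.radians(-dy).round(4))
E
python3 -c "
from h import *
go([.546,.275,.13],13.5)"
```

```text
Traceback (most recent call last):
  File "h.py", line 18, in go
    print("clock",s["clock"],"tcp",np.round(pos,4),"yaw y",y.round(2),"F",s["ft_force"].round(2),"w",s["gripper_width"].round(4),"lin",lin.round(3),"turn",np.radians(-dy).round(4))
                                                                                                     ^^^^^^^^^^^^^^^^^^^^^^^^
AttributeError: 'float' object has no attribute 'round'
```

```bash
sed -i 's/s\["gripper_width"\].round(4)/round(s["gripper_width"],4)/' h.py
python3 -c "
from h import *
go([.546,.275,.13],13.5)"
```

```text
clock 0.15 tcp [0.1887 0.4897 0.2309] yaw y 68.93 F [0.13 0.32 0.06] w 0.0855 lin [-41.065  -7.181  10.095] turn 0.9674
```

```bash
python3 -m crank '[{"fingers":0,"linear":[-20,-3.5,3],"turn":0.5},{"fingers":0,"linear":[-20,-3.5,3],"turn":0.5},{"fingers":0,"linear":[-20,-3.5,3],"turn":0.5},{"fingers":0,"linear":[-20,-3.5,3],"turn":0.5},{"fingers":0,"linear":[-41,-7.2,10],"turn":0.967},{"fingers":0,"linear":[-41,-7.2,10],"turn":0.967},{"fingers":0,"linear":[-41,-7.2,10],"turn":0.967},{"fingers":0,"linear":[-41,-7.2,10],"turn":0.967},{"fingers":0,"linear":[-41,-7.2,10],"turn":0.967},{"fingers":0,"linear":[-41,-7.2,10],"turn":0.967},{"fingers":0,"linear":[-41,-7.2,10],"turn":0.967},{"fingers":0,"linear":[-41,-7.2,10],"turn":0.967},{"fingers":0,"linear":[-41,-7.2,10],"turn":0.967},{"fingers":0,"linear":[-41,-7.2,10],"turn":0.967}]' 40
python3 - <<'E'
from h import *
from station import camera
go([.546,.275,.046],13.5)
for n in ["side","wrist"]:
    im,d=camera(n); cv2.imwrite(f"pics/{n}1.png",im[:,:,::-1])
E
```

```text
clock: 1.55
tool_pos: [0.545, 0.2759, 0.1318]
ee_rot: [0.618, 0.786, 0.0, 0.0]
ft_force: [0.2, -0.8, -0.3]
gripper_width: 0.0003
clock 1.55 tcp [0.545  0.2759 0.1318] yaw y 13.59 F [ 0.23 -0.83 -0.31] w 0.0003 lin [-0.114  0.073  8.577] turn 0.0015
```

View pics/side1.png

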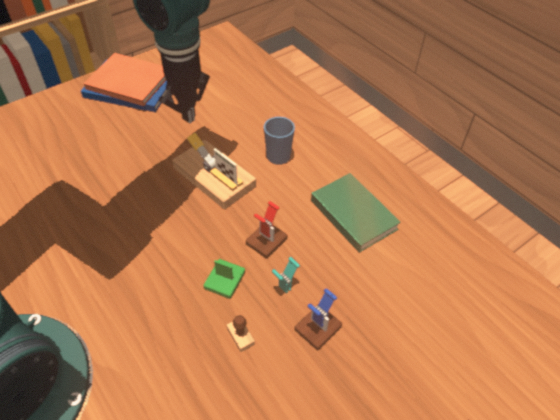

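View pics/wrist1.png

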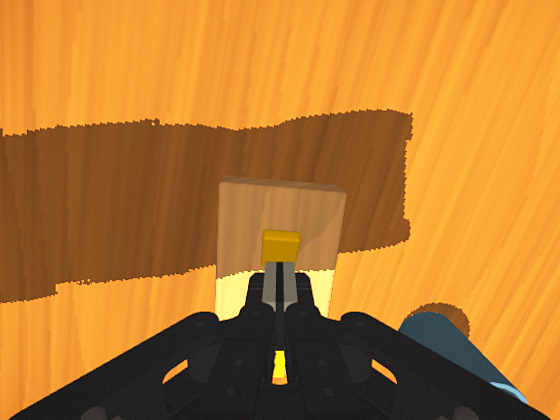

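The wrist view shows the shut fingertips at about (280,265), centred on the yellow pad at (281,245). I'll press down now.

```bash
python3 -m crank '[{"fingers":0,"linear":[0,0,2],"turn":0},{"fingers":0,"linear":[0,0,3.5],"turn":0},{"fingers":0,"linear":[0,0,4.5],"turn":0},{"fingers":0,"linear":[0,0,5.5],"turn":0},{"fingers":0,"linear":[0,0,6.5],"turn":0},{"fingers":0,"linear":[0,0,7.2],"turn":0},{"fingers":0,"linear":[0,0,7.7],"turn":0},{"fingers":0,"linear":[0,0,8],"turn":0},{"fingers":0,"linear":[0,0,8.1],"turn":0},{"fingers":0,"linear":[0,0,8.1],"turn":0}]'
python3 - <<'E'
from h import *
from station import camera
go([.546,.275,.046],13.5)
for n in ["side","scene"]:
    im,d=camera(n); cv2.imwrite(f"pics/{n}2.png",cv2.resize(im[110:210,140:290] if n=="side" else im[230:370,280:430],None,fx=3,fy=3)[:,:,::-1])
E
```

```text
clock: 2.65
tool_pos: [0.5455, 0.2752, 0.0503]
ee_rot: [0.619, 0.785, -0.0, 0.0]
ft_force: [-0.7, -0.5, 0.3]
gripper_width: 0.0002
clock 2.65 tcp [0.5455 0.2752 0.0503] yaw y 13.52 F [-0.67 -0.5   0.34] w 0.0002 lin [-0.033  0.043  0.433] turn 0.0004
```

View pics/scene2.png

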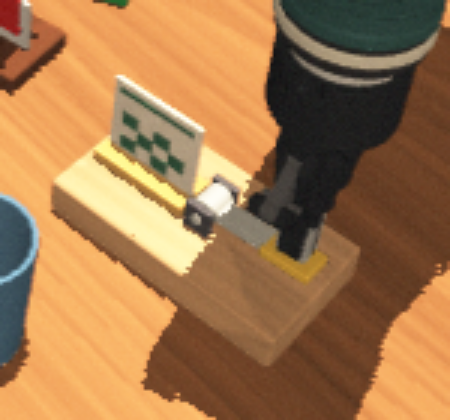

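The lever is nearly level. I'll press the remaining 4–5 mm until the force rises.

```bash
python3 -m crank '[{"fingers":0,"linear":[0,0,0.2],"turn":0},{"fingers":0,"linear":[0,0,0.3],"turn":0},{"fingers":0,"linear":[0,0,0.4],"turn":0},{"fingers":0,"linear":[0,0,0.45],"turn":0},{"fingers":0,"linear":[0,0,0.45],"turn":0},{"fingers":0,"linear":[0,0,0.45],"turn":0}]'
```

```text
clock: 3.35
tool_pos: [0.5456, 0.2753, 0.046]
ee_rot: [0.619, 0.785, 0.0, 0.0]
ft_force: [0.4, 0.3, 3.7]
gripper_width: -0.0004
```

```bash
python3 -m crank '[{"fingers":0,"linear":[0,0,0.05],"turn":0},{"fingers":0,"linear":[0,0,0.1],"turn":0},{"fingers":0,"linear":[0,0,0.1],"turn":0},{"fingers":0,"linear":[0,0,0.1],"turn":0}]'
```

```text
clock: 3.75
tool_pos: [0.5457, 0.2754, 0.0456]
ee_rot: [0.619, 0.785, 0.0, 0.0]
ft_force: [-3.2, -1.3, 13.8]
gripper_width: 0.0
```

The lever is on its stop: the force rose to 14 N at z = 45.6 mm. I'll lift and move over the red clip.

```bash
python3 -c "
from h import *
go([.546,-.010,.21],13.8)"
```

```text
clock 3.75 tcp [0.5457 0.2754 0.0456] yaw y 13.52 F [-3.24 -1.35 13.84] w 0.0 lin [-27.754  -6.624 -16.451] turn -0.0048
```

```bash
python3 -m crank '[{"fingers":0,"linear":[0,0,-5],"turn":0},{"fingers":0,"linear":[0,0,-10],"turn":0},{"fingers":0,"linear":[0,0,-15],"turn":0},{"fingers":0,"linear":[-2,-0.5,-16.4],"turn":0},{"fingers":0.5,"linear":[-7,-1.7,-16.4],"turn":0},{"fingers":1,"linear":[-12,-2.9,-16.4],"turn":0},{"fingers":1,"linear":[-17,-4,-16.4],"turn":0},{"fingers":1,"linear":[-22,-5.3,-16.4],"turn":0},{"fingers":1,"linear":[-26,-6.2,-16.4],"turn":-0.005},{"fingers":1,"linear":[-27.8,-6.6,-16.4],"turn":-0.005},{"fingers":1,"linear":[-27.8,-6.6,-16.4],"turn":-0.005},{"fingers":1,"linear":[-27.8,-6.6,-16.4],"turn":-0.005},{"fingers":1,"linear":[-27.8,-6.6,-16.4],"turn":-0.005},{"fingers":1,"linear":[-27.8,-6.6,-16.4],"turn":-0.005}]'
python3 - <<'E'
from h import *
from station import camera,manip
s=manip.get_state()
im,d=camera("wrist"); cv2.imwrite("pics/wrist3.png",im[:,:,::-1])
np.savez("pics/w3.npz",im=im,d=d,p=s["tool_pos"],q=s["ee_rot"])
im,d=camera("scene"); cv2.imwrite("pics/scene3.png",im[:,:,::-1])
go([.546,-.010,.21],13.8)
E
```

```text
clock: 5.15
tool_pos: [0.5462, -0.0094, 0.2087]
ee_rot: [0.616, 0.787, -0.0, -0.0]
ft_force: [-0.4, -0.0, -0.5]
gripper_width: 0.0857
clock 5.25 tcp [ 0.5463 -0.0096  0.2088] yaw y 13.88 F [ 0.2  -0.36 -0.02] w 0.0853 lin [-0.034 -0.034 -0.124] turn 0.0014
```

View pics/wrist3.png

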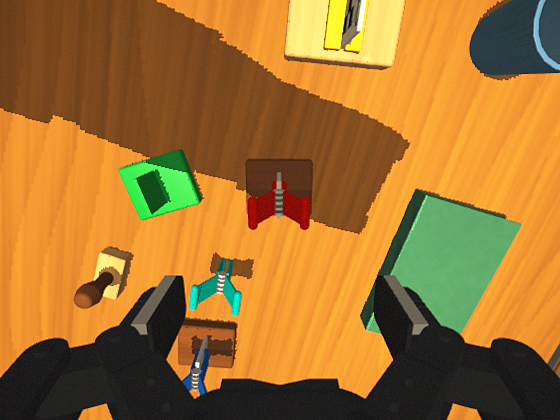

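View pics/scene3.png

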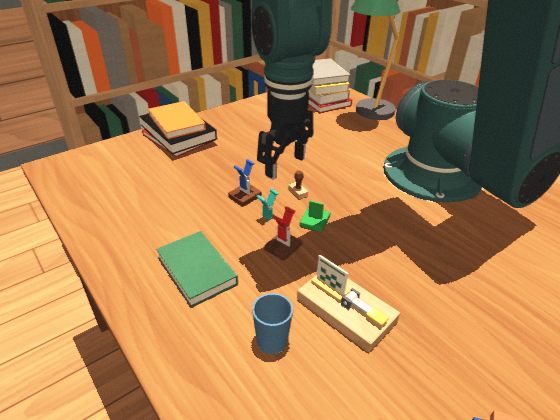

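The wrist view shows the red clip upright at (279,205), with its handles at columns 252 and 307 and square to the image. The scene view shows the lever lying flat. I'll measure the clip with the wrist camera.

```bash
cat >> h.py <<'E'
def wcloud(d,p,q):
    c=camera_params("wrist");K=c["mtx"];T=np.eye(4);T[:3,:3]=R.from_quat(q).as_matrix();T[:3,3]=p;T=T@c["hand_eye"]
    v,u=np.mgrid[0:d.shape[0],0:d.shape[1]]
    P=np.stack([(u-K[0,2])/K[0,0]*d,(v-K[1,2])/K[1,1]*d,d,np.ones_like(d)],-1)
    return (P@T.T)[...,:3]
E
python3 - <<'E'
from h import *
z=np.load("pics/w3.npz");im,d=z["im"],z["d"];P=wcloud(d,z["p"],z["q"]);H=hsv(im)
red=((H[...,0]<4)|(H[...,0]>176))&(H[...,1]>150)&(H[...,2]>60)&(d>0)
near=(abs(P[...,0]-.546)<.06)&(abs(P[...,1]+.01)<.06)
for lo,hi in((.02,.12),(.095,.12),(.098,.12)):
    q=P[red&near&(P[...,2]>lo)&(P[...,2]<hi)]
    print(lo,len(q),cv2.minAreaRect((q[:,:2]*1000).astype(np.float32)),q.max(0),q.min(0))
blk=near&(abs(P[...,2]-.016)<.004)
q=P[blk];print("blk",len(q),cv2.minAreaRect((q[:,:2]*1000).astype(np.float32)))
t=P[(abs(P[...,2])<.01)];print(np.median(t[:,2]))
for n,i in(("scene","scene0"),("side","side0")):
    im=np.load(f"pics/{i}im.npy");d=np.load(f"pics/{i}.npy");
E
```

```text
0.02 1458 ((544.9490356445312, -8.11979866027832), (49.07403564453125, 26.14937973022461), 14.305777549743652) [0.570642   0.00989725 0.10744435] [ 0.5189465  -0.02652451  0.03473485]
0.095 640 ((544.9490356445312, -8.11979866027832), (49.07403564453125, 26.14937973022461), 14.305777549743652) [0.570642   0.00989725 0.10744435] [ 0.5189465  -0.02652451  0.09501329]
0.098 569 ((544.9490356445312, -8.11979866027832), (49.07403564453125, 26.14937973022461), 14.305777549743652) [0.570642   0.00989725 0.10744435] [ 0.5189465  -0.02652451  0.09841315]
blk 2167 ((545.0960083007812, -7.490497589111328), (70.13615417480469, 58.527671813964844), 13.593843460083008)
0.001260225423288519
```

```bash
python3 -c "
from h import *
go([.5455,-.009,.081],13.9)"
python3 -m crank '[{"fingers":1,"linear":[0.05,-0.05,4],"turn":0},{"fingers":1,"linear":[0.05,-0.05,8],"turn":0},{"fingers":1,"linear":[0.05,-0.05,10],"turn":0},{"fingers":1,"linear":[0.05,-0.05,11],"turn":0},{"fingers":1,"linear":[0.05,-0.05,12],"turn":0},{"fingers":1,"linear":[0.05,-0.05,12.7],"turn":0},{"fingers":1,"linear":[0.05,-0.05,12.7],"turn":0},{"fingers":1,"linear":[0.05,-0.05,12.7],"turn":0}]'
python3 - <<'E'
from h import *
from station import camera
go([.5455,-.009,.081],13.9)
for n in ["wrist","scene"]:
    im,d=camera(n); cv2.imwrite(f"pics/{n}4.png",(im if n=="wrist" else cv2.resize(im[100:280,200:380],None,fx=3,fy=3))[:,:,::-1])
E
```

```text
clock 5.25 tcp [ 0.5463 -0.0096  0.2088] yaw y 13.88 F [ 0.2  -0.36 -0.02] w 0.0853 lin [ 0.074 -0.057 12.776] turn -0.0003
clock: 6.05
tool_pos: [0.5461, -0.0101, 0.0824]
ee_rot: [0.617, 0.787, 0.0, 0.0]
ft_force: [-0.8, -0.0, -0.0]
gripper_width: 0.0852
clock 6.05 tcp [ 0.5461 -0.0101  0.0824] yaw y 13.81 F [-0.79 -0.   -0.05] w 0.0852 lin [ 0.122 -0.03   0.135] turn -0.0016
```

View pics/wrist4.png

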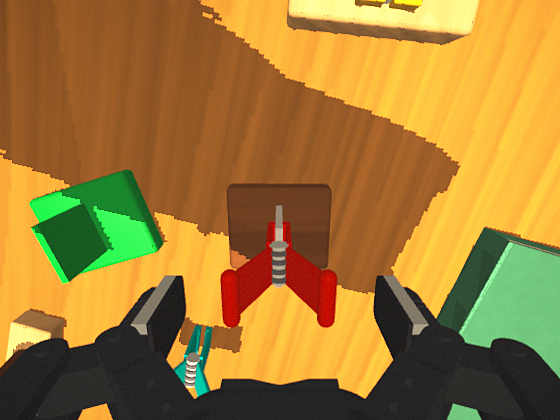

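View pics/scene4.png

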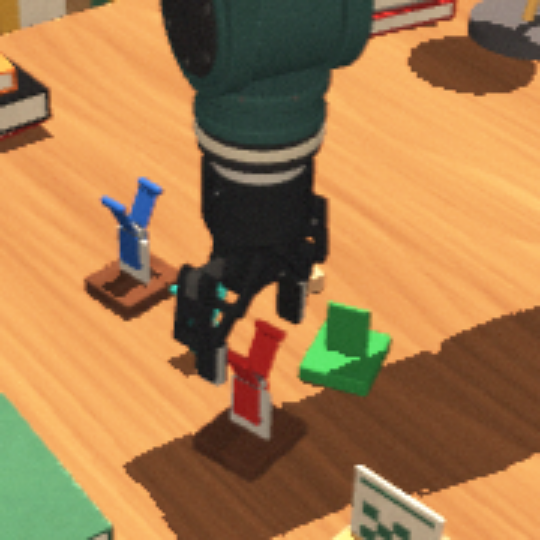

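The bars are at columns 230 and 327, centred between the pads at 172 and 388. I'll close gradually and rise 8 mm as the handles come in.

```bash
python3 -m crank '[{"fingers":0.8,"linear":[0.1,0,0.1],"turn":0},{"fingers":0.66,"linear":[0.1,0,0.1],"turn":0},{"fingers":0.62,"linear":[0.1,0,0.1],"turn":0},{"fingers":0.6,"linear":[0.1,0,0.1],"turn":0},{"fingers":0.58,"linear":[0.1,0,0.1],"turn":0},{"fingers":0.55,"linear":[0.1,0,0.05],"turn":0},{"fingers":0.52,"linear":[0.1,0,-0.03],"turn":0},{"fingers":0.49,"linear":[0.1,0,-0.1],"turn":0},{"fingers":0.46,"linear":[0.1,0,-0.2],"turn":0},{"fingers":0.46,"linear":[0.1,0,-0.2],"turn":0}]' 40
python3 - <<'E'
from h import *
from station import camera
go([.5455,-.009,.081],13.9)
im,d=camera("wrist"); cv2.imwrite("pics/wrist5.png",im[:,:,::-1])
E
```

```text
clock: 7.15
tool_pos: [0.5462, -0.0092, 0.0845]
ee_rot: [0.617, 0.787, 0.001, 0.001]
ft_force: [0.6, 0.4, 8.9]
gripper_width: 0.039
clock 7.15 tcp [ 0.5462 -0.0092  0.0845] yaw y 13.81 F [0.59 0.38 8.95] w 0.039 lin [ 0.032 -0.065  0.346] turn -0.0016
```

View pics/wrist5.png

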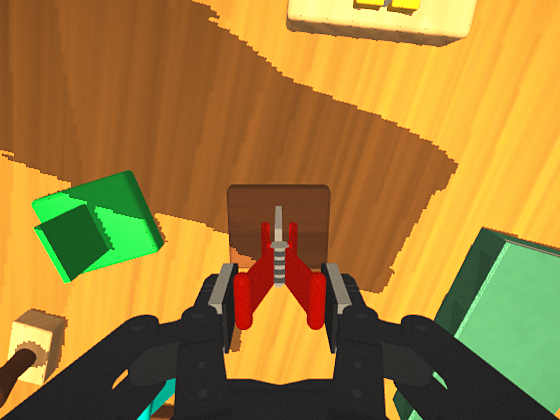

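The grip is symmetric, but there is 9 N upward on the tool, so the clip is bearing down on the fin. I'll rise a bit more while closing the rest of the way.

```bash
python3 -m crank '[{"fingers":0.46,"linear":[0,0,-0.2],"turn":0},{"fingers":0.43,"linear":[0,0,-0.3],"turn":0},{"fingers":0.4,"linear":[0,0,-0.4],"turn":0},{"fingers":0.37,"linear":[0,0,-0.5],"turn":0},{"fingers":0.34,"linear":[0,0,-0.6],"turn":0},{"fingers":0.31,"linear":[0,0,-0.7],"turn":0},{"fingers":0.31,"linear":[0,0,-0.7],"turn":0}]' 40
python3 - <<'E'
from h import *
from station import camera
go([.5455,-.009,.081],13.9)
im,d=camera("wrist"); cv2.imwrite("pics/wrist6.png",im[:,:,::-1])
im,d=camera("side"); cv2.imwrite("pics/side6.png",cv2.resize(im[130:290,190:350],None,fx=3,fy=3)[:,:,::-1])
E
```

```text
clock: 7.9
tool_pos: [0.5455, -0.0091, 0.0909]
ee_rot: [0.617, 0.787, 0.0, 0.0]
ft_force: [-0.3, 0.2, -1.3]
gripper_width: 0.0269
clock 7.9 tcp [ 0.5455 -0.0091  0.0909] yaw y 13.81 F [-0.33  0.23 -1.34] w 0.0269 lin [0.012 0.002 0.99 ] turn -0.0016
```

View pics/wrist6.png

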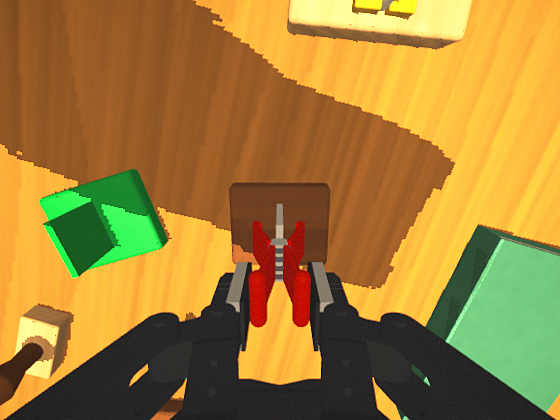

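View pics/side6.png

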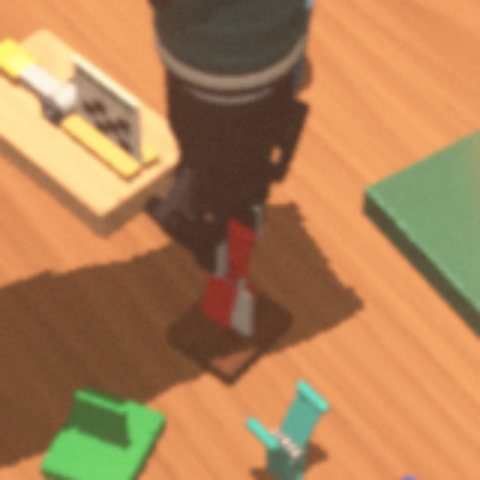

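The handles are at columns 258 and 301 and the jaws are well open around the fin. I'll squeeze to the stop and lift straight up.

```bash
python3 -m crank '[{"fingers":0.28,"linear":[0,0,-0.1],"turn":0},{"fingers":0.25,"linear":[0,0,-0.2],"turn":0},{"fingers":0.2,"linear":[0,0,-0.25],"turn":0},{"fingers":0.2,"linear":[0,0,-0.3],"turn":0},{"fingers":0.2,"linear":[0,0,-0.8],"turn":0},{"fingers":0.2,"linear":[0,0,-1.5],"turn":0},{"fingers":0.2,"linear":[0,0,-2.5],"turn":0},{"fingers":0.2,"linear":[0,0,-4],"turn":0},{"fingers":0.2,"linear":[0,0,-6],"turn":0},{"fingers":0.2,"linear":[0,0,-8],"turn":0},{"fingers":0.2,"linear":[0,0,-10],"turn":0},{"fingers":0.2,"linear":[0,0,-12],"turn":0},{"fingers":0.2,"linear":[0,0,-13],"turn":0},{"fingers":0.2,"linear":[0,0,-13],"turn":0},{"fingers":0.2,"linear":[0,0,-13],"turn":0}]' 40
python3 - <<'E'
from h import *
from station import camera,manip
s=manip.get_state()
im,d=camera("wrist"); cv2.imwrite("pics/wrist7.png",im[:,:,::-1]);np.savez("pics/w7.npz",im=im,d=d,p=s["tool_pos"],q=s["ee_rot"])
im,d=camera("side");np.savez("pics/s7.npz",im=im,d=d); cv2.imwrite("pics/side7.png",cv2.resize(im[90:250,160:360],None,fx=3,fy=3)[:,:,::-1])
im,d=camera("scene");np.savez("pics/c7.npz",im=im,d=d); cv2.imwrite("pics/scene7.png",cv2.resize(im[130:350,220:420],None,fx=2.5,fy=2.5)[:,:,::-1])
go([.564,.165,.22],9.2)
E
```

```text
clock: 9.5
tool_pos: [0.5453, -0.0091, 0.2203]
ee_rot: [0.617, 0.787, -0.0, -0.0]
ft_force: [0.3, -0.4, -0.3]
gripper_width: 0.0193
clock 9.65 tcp [ 0.5451 -0.0091  0.2199] yaw y 13.8 F [0.38 0.09 0.05] w 0.0194 lin [ 1.6452e+01  5.9920e+00 -5.0000e-03] turn 0.0804
```

View pics/wrist7.png

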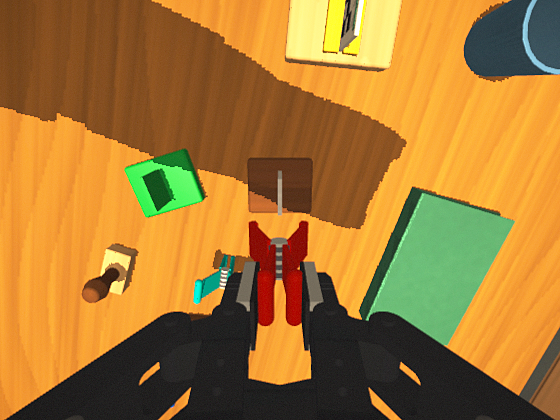

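View pics/side7.png

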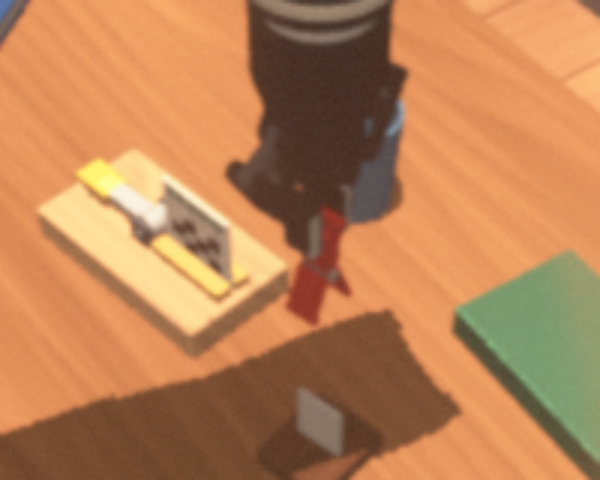

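View pics/scene7.png

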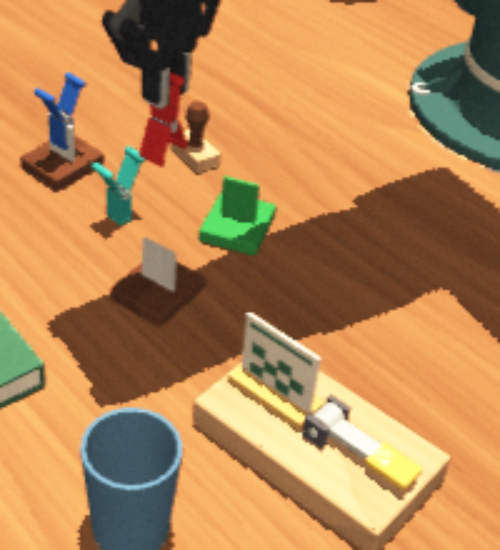

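The clip is open and symmetric in the wrist view: jaw ends at columns 253 and 305, bars at 266 and 294. The fin is empty and the lever is flat. I'll measure the jaw tips relative to the TCP, the card, and the lever height.

Run:
```python
from h import *
z=np.load("pics/w7.npz");p,q=z["p"],z["q"]
M=R.from_quat(q).as_matrix()
for n,f in(("wrist","w7"),("side","s7"),("scene","c7")):
    z=np.load(f"pics/{f}.npz");im,d=z["im"],z["d"]
    P=wcloud(d,p,q) if n=="wrist" else cloud(n,d); H=hsv(im)
    red=((H[...,0]<5)|(H[...,0]>175))&(H[...,1]>140)&(H[...,2]>40)&(d>0)&(P[...,2]>.12)&(abs(P[...,0]-.546)<.06)&(abs(P[...,1]+.01)<.06)
    L=(P[red]-p)@M*1000  # tool coords
    print(n,"red tool coords min",L.min(0).round(1),"max",L.max(0).round(1), "zworld min",P[red][:,2].min().round(4))
    for s in(-1,1):
        a=L[(L[:,1]*s>3)]
        if len(a): b=a[a[:,2]>a[:,2].max()-4]; print("   side",s,"tip",b.mean(0).round(1),len(b))
    if n=="wrist": continue
    r=(P[...,1]>.04)&(P[...,1]<.45)&(abs(P[...,0]-.55)<.12)&(d>0)
    top=r&(abs(P[...,2]-.03)<.004);k,l,st,ce=cv2.connectedComponentsWithStats(top.astype(np.uint8));i=1+np.argmax(st[1:,4])
    print("  stand",cv2.minAreaRect((P[l==i][:,:2]*1000).astype(np.float32)))
    c=r&(P[...,2]>.06)&(P[...,1]<.21); q2=P[c]
    vx=cv2.fitLine(q2[:,:2].astype(np.float32),cv2.DIST_HUBER,0,.001,.001).ravel(); print("  card line",vx.round(4),np.degrees(np.arctan2(-vx[0],vx[1])).round(2),"n",len(q2),"ztop",np.percentile(q2[:,2],99).round(4),"bbox",q2.min(0).round(4),q2.max(0).round(4))
    rc=cv2.minAreaRect((q2[:,:2]*1000).astype(np.float32)); print("  card rect",rc)
    y=r&(H[...,0]>22)&(H[...,0]<34)&(H[...,1]>170)&(P[...,1]>.24)&(P[...,2]>.036); print("  pad",P[y].mean(0).round(4),P[y].min(0).round(4),P[y].max(0).round(4))
```

```text
wrist red tool coords min [-12.6 -19.8 -25. ] max [15.1 17.3 52.7] zworld min 0.1676
   side -1 tip [  3.4 -18.6  50.2] 70
   side 1 tip [ 6.3 15.6 49.9] 47
side red tool coords min [-15.6 -19.7 -21.7] max [ 6.6 10.9 50.1] zworld min 0.1702
   side -1 tip [ -0.9 -17.6  48.3] 14
   side 1 tip [-8.5 10.9 45.8] 1
  stand ((554.5260009765625, 207.98406982421875), (102.73238372802734, 180.830078125), 8.532940864562988)
  card line [ 0.1272 -0.9919  0.5603  0.1685] -172.69 n 334 ztop 0.53 bbox [0.5052 0.0402 0.0601] [0.5691 0.2007 0.5337]
  card rect ((546.2051391601562, 115.55835723876953), (168.36923217773438, 33.770484924316406), 72.20185089111328)<stdin>:20: RuntimeWarning: Mean of empty slice.
  ret = um.true_divide(
Traceback (most recent call last):
ValueError: zero-size array to reduction operation minimum which has no identity
```

Run:
```python
from h import *
for n,f in(("side","s7"),("scene","c7"),("side","0"),("scene","0")):
    if f=="0": im=np.load(f"pics/{n}0im.npy");d=np.load(f"pics/{n}0.npy")
    else: z=np.load(f"pics/{f}.npz");im,d=z["im"],z["d"]
    P=cloud(n,d); H=hsv(im)
    r=(P[...,1]>.11)&(P[...,1]<.4)&(abs(P[...,0]-.55)<.09)&(d>0)
    top=r&(abs(P[...,2]-.03)<.004);k,l,st,ce=cv2.connectedComponentsWithStats(top.astype(np.uint8));i=1+np.argmax(st[1:,4])
    rc=cv2.minAreaRect((P[l==i][:,:2]*1000).astype(np.float32)); print(n,"stand",np.round(rc[0],1),np.round(rc[1],1),round(rc[2],2))
    a=np.radians(rc[2]);X=np.array([np.cos(a),np.sin(a)]);Y=np.array([-X[1],X[0]]); print("   card mid from stand",(np.array(rc[0])-45*Y).round(1))
    c=r&(P[...,2]>.06)&(P[...,2]<.105)&(P[...,1]<.21); q2=P[c]
    L=q2[:,:2]@np.c_[X,Y]*1000; print("   card local x pct",np.percentile(L[:,0],[2,20,50,80,98]).round(1),"y",np.percentile(L[:,1],[.5,99.5]).round(1),"stand local",(np.array(rc[0])@np.c_[X,Y]).round(1),"z",q2[:,2].max().round(4))
    A=np.polyfit(L[:,1],L[:,0],1);print("   slope of card vs stand deg",np.degrees(np.arctan(-A[0])).round(2))
    y=r&(P[...,1]>.25)&(P[...,2]>.037)&(P[...,2]<.12); 
    if y.sum(): print("   pad",P[y].mean(0).round(4),"z",P[y][:,2].min().round(4),P[y][:,2].max().round(4),y.sum())
```

```text
side stand [554.5 208. ] [102.7 180.8] 8.53
   card mid from stand [561.2 163.5]
   card local x pct [576.9 578.1 578.9 580.  581.7] y [ 43.4 114.4] stand local [579.2 123.4] z 0.1037
   slope of card vs stand deg 0.04
   pad [0.5442 0.2717 0.0456] z 0.0385 0.0502 147
scene stand [557.7 209.2] [102.  179.8] 8.8
   card mid from stand [564.6 164.7]
   card local x pct [581.  582.5 583.3 584.2 585.3] y [ 41.8 111.3] stand local [583.1 121.5] z 0.1023
   slope of card vs stand deg -0.36
   pad [0.5495 0.2733 0.0442] z 0.0372 0.0481 275
side stand [554.7 208.8] [102.3 183.4] 8.09
   card mid from stand [561.  164.2]
   card local x pct [576.2 577.5 578.4 579.4 581.2] y [ 48.1 119.5] stand local [578.5 128.6] z 0.1037
   slope of card vs stand deg 0.64
   pad [0.5461 0.2645 0.0783] z 0.0649 0.0911 162
scene stand [558.6 209.2] [100.3 180.3] 9.37
   card mid from stand [565.9 164.8]
   card local x pct [581.5 583.2 584.1 584.9 586.1] y [ 35.5 105.4] stand local [585.2 115.5] z 0.1009
   slope of card vs stand deg -1.02
   pad [0.5511 0.2674 0.0783] z 0.0657 0.0885 192
```

Lever pad height is 44–46 mm, so it is down. Card middle is about (0.563, 0.164), yaw about 8.8°, with the two cameras disagreeing by ±2 mm in x. I'll move part way and take a closer wrist view of the card.

```bash
python3 -c "
from h import *
go([.577,.075,.22],8.9)"
```

```text
clock 9.65 tcp [ 0.5451 -0.0091  0.2199] yaw y 13.8 F [0.38 0.09 0.05] w 0.0194 lin [ 7.401  5.106 -0.009] turn 0.0856
```

```bash
python3 -m crank '[{"fingers":0.2,"linear":[1,0.7,0],"turn":0.01},{"fingers":0.2,"linear":[2.5,1.7,0],"turn":0.03},{"fingers":0.2,"linear":[4,2.7,0],"turn":0.05},{"fingers":0.2,"linear":[5.5,3.8,0],"turn":0.07},{"fingers":0.2,"linear":[6.8,4.7,0],"turn":0.085},{"fingers":0.2,"linear":[7.4,5.1,0],"turn":0.085},{"fingers":0.2,"linear":[7.4,5.1,0],"turn":0.085},{"fingers":0.2,"linear":[7.4,5.1,0],"turn":0.085},{"fingers":0.2,"linear":[7.4,5.1,0],"turn":0.085}]'
cat > meas.py <<'E'
from h import *
import sys
from station import camera,manip
tag=sys.argv[1]
s=manip.get_state();p,q=s["tool_pos"],s["ee_rot"];M=R.from_quat(q).as_matrix()
im,d=camera("wrist");cv2.imwrite(f"pics/wrist{tag}.png",im[:,:,::-1]);np.savez(f"pics/w{tag}.npz",im=im,d=d,p=p,q=q)
P=wcloud(d,p,q);H=hsv(im)
r=(P[...,1]>.10)&(P[...,1]<.4)&(abs(P[...,0]-.56)<.08)&(d>0)
c=r&(P[...,2]>.094)&(P[...,2]<.106)
k,l,st,ce=cv2.connectedComponentsWithStats(c.astype(np.uint8))
for i in range(1,k):
    if st[i,4]>30:
        e=P[l==i]; print("top edge",len(e),cv2.minAreaRect((e[:,:2]*1000).astype(np.float32)),e[:,2].mean().round(4))
top=r&(abs(P[...,2]-.03)<.004);e=P[top]
print("stand",cv2.minAreaRect((e[:,:2]*1000).astype(np.float32)))
red=((H[...,0]<5)|(H[...,0]>175))&(H[...,1]>140)&(H[...,2]>40)&(d>0)&(P[...,2]>p[2]-.08)
L=(P[red]-p)@M*1000; print("red tool min",L.min(0).round(1),"max",L.max(0).round(1))
for n in("side","scene"):
    im,d=camera(n);np.savez(f"pics/{n}{tag}.npz",im=im,d=d);cv2.imwrite(f"pics/{n}{tag}.png",im[:,:,::-1])
go([.563,.164,.14],8.9)
E
python3 meas.py 8
```

```text
clock: 10.55
tool_pos: [0.5771, 0.0743, 0.2207]
ee_rot: [0.65, 0.76, -0.0, -0.0]
ft_force: [-0.8, -1.1, -0.5]
gripper_width: 0.0192
top edge 469 ((562.1442260742188, 166.49447631835938), (3.1742608547210693, 69.34674072265625), 8.849733352661133) 0.1001
stand ((559.6773681640625, 183.5756072998047), (100.20553588867188, 124.74649810791016), 8.244359970092773)
red tool min [-12.4 -20.1 -25.4] max [14.9 17.2 53. ]
clock 10.7 tcp [0.5772 0.0745 0.2209] yaw y 8.91 F [-0.89 -0.16 -0.07] w 0.019 lin [ 9.067 -0.02   8.087] turn 0.0001
```

View pics/wrist8.png

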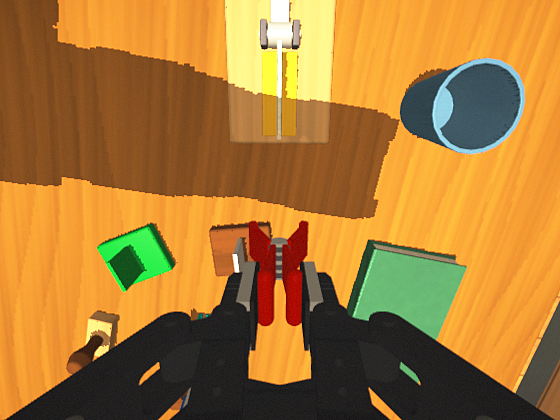

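The wrist view shows the card edge at column 280 and the clip centred at column 279, square to each other. The card's top edge measures 3.2 × 69.3 mm, z = 0.100 and yaw 8.85°, which matches the description. I'll move over it, then down to tips about 15 mm above the edge, and check.

```bash
python3 -m crank '[{"fingers":0.2,"linear":[1.5,0.07,0],"turn":0},{"fingers":0.2,"linear":[3.5,0.07,0],"turn":0},{"fingers":0.2,"linear":[5.5,0.07,0],"turn":0},{"fingers":0.2,"linear":[7.5,0.07,0],"turn":0},{"fingers":0.2,"linear":[8.8,0.07,0],"turn":0},{"fingers":0.2,"linear":[9.15,0.07,0],"turn":0},{"fingers":0.2,"linear":[9.15,0.07,1.5],"turn":0},{"fingers":0.2,"linear":[9.15,0.07,3],"turn":0},{"fingers":0.2,"linear":[9.15,0.07,4.5],"turn":0},{"fingers":0.2,"linear":[9.15,0.07,5],"turn":0},{"fingers":0.2,"linear":[9.15,0.07,5],"turn":0},{"fingers":0.2,"linear":[9.15,0.07,5],"turn":0}]'
python3 meas.py 9
python3 - <<'E'
import cv2,numpy as np
a=cv2.imread("pics/side9.png")[90:230,150:300];b=cv2.imread("pics/scene9.png")[200:340,280:430]
c=cv2.imread("pics/wrist9.png")[200:340,205:355]
cv2.imwrite("pics/crop9.png",cv2.resize(np.hstack([a,b]),None,fx=2.6,fy=2.6,interpolation=2))
E
```

```text
clock: 11.9
tool_pos: [0.5641, 0.1653, 0.1714]
ee_rot: [0.65, 0.76, 0.0, 0.0]
ft_force: [0.1, -0.2, -0.8]
gripper_width: 0.0191
top edge 316 ((560.1381225585938, 180.57516479492188), (3.5170671939849854, 41.64308166503906), 8.67072582244873) 0.0999
stand ((555.4818725585938, 211.502685546875), (100.32572937011719, 179.15594482421875), 8.460728645324707)
red tool min [-12.4 -19.9 -23.4] max [15.  17.3 52.9]
clock 12.05 tcp [0.5641 0.1654 0.1714] yaw y 8.93 F [-0.2  -0.83 -0.83] w 0.0194 lin [-0.122 -0.138  3.144] turn 0.0006
```

View pics/wrist9.png

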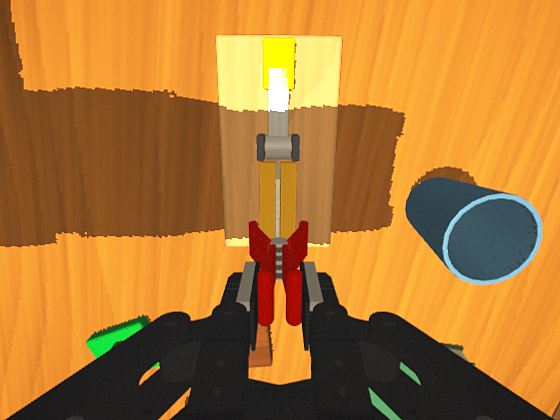

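View pics/crop9.png

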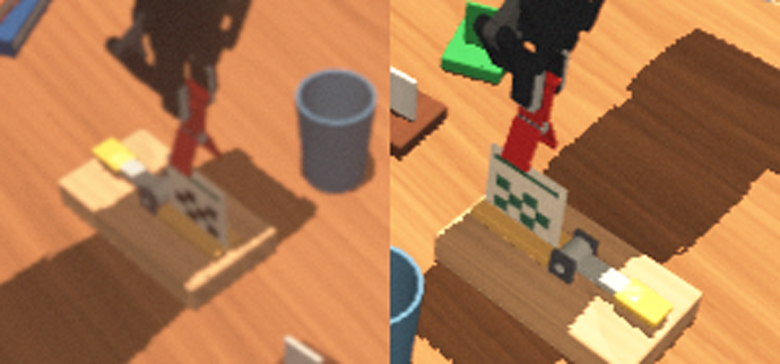

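The clip centre is within 0.5 mm of the card's mid-plane and its middle, and the jaws straddle the edge. I'll go down 31 mm slowly.

```bash
python3 -m crank '[{"fingers":0.2,"linear":[0,0,0.5],"turn":0},{"fingers":0.2,"linear":[0,0,1],"turn":0},{"fingers":0.2,"linear":[0,0,1.5],"turn":0},{"fingers":0.2,"linear":[0,0,2],"turn":0},{"fingers":0.2,"linear":[0,0,2.4],"turn":0},{"fingers":0.2,"linear":[0,0,2.8],"turn":0},{"fingers":0.2,"linear":[0,0,3.1],"turn":0},{"fingers":0.2,"linear":[0,0,3.1],"turn":0},{"fingers":0.2,"linear":[0,0,3.1],"turn":0},{"fingers":0.2,"linear":[0,0,3.1],"turn":0},{"fingers":0.2,"linear":[0,0,3.1],"turn":0}]'
python3 meas.py 10
python3 - <<'E'
import cv2,numpy as np
a=cv2.imread("pics/side10.png")[90:230,150:300];b=cv2.imread("pics/scene10.png")[200:340,280:430]
cv2.imwrite("pics/crop10.png",cv2.resize(np.hstack([a,b]),None,fx=2.6,fy=2.6,interpolation=2))
E
```

```text
clock: 13.15
tool_pos: [0.5639, 0.1655, 0.14]
ee_rot: [0.65, 0.76, 0.0, 0.0]
ft_force: [1.1, 0.3, -0.8]
gripper_width: 0.0192
top edge 291 ((559.2520141601562, 185.97398376464844), (3.031128406524658, 31.057050704956055), 8.944204330444336) 0.1004
top edge 241 ((548.8446044921875, 164.35772705078125), (6.593291282653809, 24.018232345581055), 2.4449777603149414) 0.1
top edge 232 ((576.1812744140625, 168.86749267578125), (6.017026424407959, 23.378374099731445), 13.064453125) 0.1001
top edge 87 ((566.4488525390625, 137.74806213378906), (2.5599048137664795, 12.780333518981934), 8.646001815795898) 0.1014
stand ((555.4390869140625, 211.3090362548828), (100.4185562133789, 179.38076782226562), 8.492671966552734)
red tool min [-12.8 -20.  -24. ] max [15.  17.3 53.4]
clock 13.3 tcp [0.5639 0.1654 0.1399] yaw y 8.94 F [ 0.13 -0.33 -0.75] w 0.0191 lin [-0.128 -0.106 -0.01 ] turn 0.0006
```

View pics/wrist10.png

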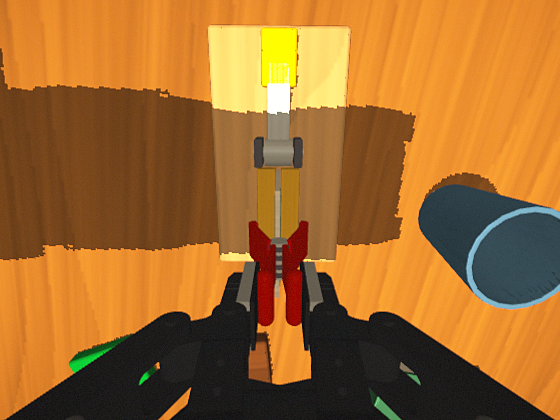

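View pics/crop10.png

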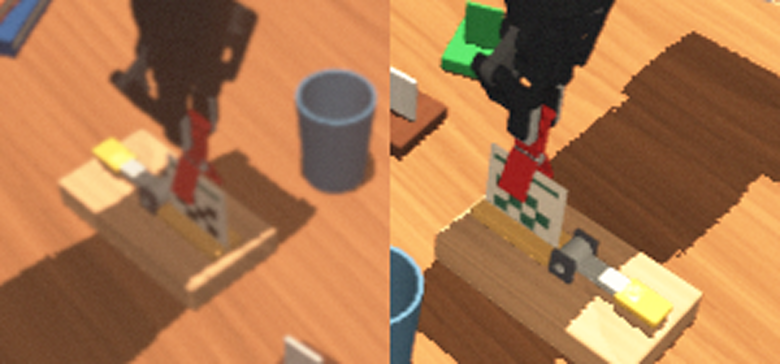

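At the card-top height the jaws lie at x = 548.8 and 576.2 mm (mid 562.5, 166.6), and the card line is at x of about 562.2 mm. The tips are about 13 mm below the edge, there is no contact force, and the lever is flat. I'm handing in.

```bash
python3 -c "
from station import manip
s=manip.get_state();print(s['clock'],s['qd'].round(4),s['ft_force'].round(2))
print(manip.job_done())"
```

```text
13.3 [ 0.0016  0.001  -0.0001 -0.0001 -0.0005  0.001 ] [ 0.13 -0.33 -0.75]
the job is handed in; nothing more can be done
None
```

The job is handed in at 13.3 s. The lever is down, and the red clip is held fully squeezed open around the middle of the card's top edge. No verdict was reported.

**What I did:** I pressed the yellow lever onto its stop with shut fingers; the force rose to 14 N at z = 45.6 mm. I then squeezed the red clip by its handles to its hard stop, lifted it off the fin, turned it about 5° to match the card, and lowered it over the edge.

**Last checks:**
- **Lever:** its pad was at about 45 mm after the press, and it still looked flat in the last pictures.
- **Clip position:** its centre is within about 0.5 mm of the card's mid-plane and of the edge's middle. The tips are about 13 mm below the top edge.
- **Opening:** the jaws measured about 37 mm over the outsides at the tips, which fits fully open. The gripper width read 19 mm, against 21 mm given over the handles.
- **Contact:** the force on the tool was under 1 N and the arm was still. That is consistent with no contact; force on the card itself is not measured directly.

**Disagreements:**
- **Camera measurements:** the two fixed cameras differed by 3–5 mm in the card's x, so I placed the clip by the wrist camera, which agreed with itself at every look.
- **Squeeze on the fin:** midway through the squeeze the clip pressed on its fin with about 9 N. I relieved that by rising as the fingers closed.
- **Other objects:** I did not measure the blue clip, book, pen pot and stamp at the end; nothing came near them and they looked unmoved wherever they were in view.

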